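# Load the red seal stone into the dividing head

### The job

Get the red seal stone ready for engraving: first turn the black knob on the dividing head until its red pointer lines up with the red mark on the degree arc. Then take the arbor with the red stone out of the wooden rack (leave the green one standing there) and push its shaft into the hub, turning it until the key slips into the keyway, and on down against the ejector spring until its collar sits fully home. Finish holding it pressed home like that, pointer still on its mark, so that I can nip up the grub screw: do not let go.

Things in the scene. Friction and masses are not known exactly. Their poses are not given: they have to be found in the camera images.
- dividing_head: fixed dark green cast dividing head, 162 x 160 mm in plan; origin on the desk under the hub's axis. Knob on its local -x side, aluminium degree arc on its +y side (top 37 mm up, 64 to 84 mm from the hub's axis). The red mark is the line across the arc in local +y; black ticks 5 degrees apart
- hub (a joint): turn of the hub with its brass gear and red pointer (tip 78 mm from the axis, over the arc) about the vertical, rad, anticlockwise from above positive; 0 = pointer on the red mark; travel +-0.7; starts at +0.22 to +0.55. Stiff: only the knob turns it, torques under 0.2 N m at the hub do not
- knob (a joint): turn of the knob, rad, anticlockwise from above positive. Gears of 15 and 60 teeth: hub = -knob / 4, so it turns the other way at a quarter of the angle. Stays where it is left; friction about 0.08 N m
- knob_grip (a point): on the axis of the black knurled knob at mid-height, 89 mm above the desk. Knob 32 mm across, from 78 to 100 mm above the desk, 75 mm in front of the hub's axis; nothing beside it above 72 mm. A white line on its top turns with it
- hub_mouth (a point): centre of the bore at the top face of the steel hub (46 mm across), 72 mm above the desk; turns with the hub: x along the pointer and towards the keyway, z up. Bore 15.6 mm; one keyway 6.8 mm wide, out to 12.2 mm from the axis towards x, full height, black line beside it. With the key out of line a shaft goes in 15 mm and the key rides on the face
- ejector (a joint): spring pin in the bore, m, 0 = up, negative = pressed. It meets the shaft's tip 35 mm below the hub's mouth and pushes back with 3 N, rising to 8 N when the arbor is home (tip 45 mm below the mouth, collar on the face; reads -0.010). Let go, it lifts the arbor 10 mm
- rack: fixed light wooden block 60 x 134 mm, 52 mm high, origin under its centre, long side along its y; two round holes 25 mm across, 66 mm apart along y, an arbor standing in each with its collar resting on the block's top
- red_arbor: the arbor (keyed stone holder) with the red stone, 0.11 to 0.18 kg. Origin: centre of the shaft's lower tip; z up, x towards its key. Steel shaft 14 mm across, 45 mm long to the collar, nose tapered to 9 mm over 3.5 mm. Brass key 5 mm wide, out to 11 mm from the axis, from 15 to 41 mm above the tip. Collar 34 mm across, 45 to 51 mm above the tip
- red_grip (a point): centre of the red arbor's square steel grip head, 62 mm above its tip, same axes as the arbor: head 20 x 20 mm, from 51 to 73 mm above the tip, faces square to x and y; above it a brass cup and the stone, up to 83 mm. A black line on the collar and on the head's +x face stands over the key
- green_arbor: an equal arbor with a green stone, stays in the rack; origin at its shaft's tip
- ring_mandrel: obstacle: fixed steel post with a ring mandrel. The post fills x 0.49 to 0.58, y -0.07 to 0.02, up to 0.10 m; from it the mandrel leans up and to the left within x 0.51 to 0.57, its wooden handle ending at y 0.20, 0.32 m high
Things that resemble listed ones, but are neither listed nor needed, are in the scene too. Leave any orange look-alike of the red_arbor alone.

How it is judged:
On the way, in this order (a step that is already met when the one before it is completed fails the run):
1. the red pointer stands on the red mark (value of joint hub between -0.05 and 0.05 rad), for 0.4 s.
2. the red-stone arbor is pushed home in the hub (z of red_arbor in the frame of hub_mouth below -0.043 m and horizontal distance between red_arbor and hub_mouth below 0.005 m), for 0.3 s.
At the end, for the whole second after the job is handed in: Hub within 0.06 rad of the red mark; red arbor upright in the bore, key in the keyway, collar within 2 mm of the hub's face, at rest, still gripped by the fingers and so held down against the ejector; the green arbor never moved more than 20 mm (all of step 2 and angle between red_arbor's own z axis and vertical below 0.06 rad and angle between the x axis of red_arbor and the x axis of hub_mouth, either way round below 0.25 rad and value of joint hub between -0.06 and 0.06 rad and contact force between the fingers and red_arbor above 2 N and linear speed of red_arbor below 0.02 m/s); the arm keeps its last pose, push and grip.
It fails at once if the green stone's arbor is moved (distance of green_arbor from where it was at the start of the episode above 0.02 m).
It also fails if it takes over 72 s, if anything falls off the work surface, if the arm or the gripper's body presses on something with over 40 N, if the wrist force passes 120 N, or if a joint passes its speed limit or range.

### The arm

A 6-joint arm with a two-finger parallel gripper is mounted at the origin on a cart in front of the work surface, level with it; the furniture and walls round the work are solid. World frame = base frame: x ahead of the robot, y to its left, z up, the work surface at z = 0. Lengths are in m, angles in rad, forces in N, time in s.
With the tool pointing down it reaches from about 0.375 to 0.9 m from the base axis. Payload 3.1 kg.
Tool frame: the origin (TCP) lies on the centre line of the jaws, within the pads' length; the fingertips stand 8 mm ahead of it and the grasp point (between the pads) lies 11 mm behind it; z points along the fingers, y is the line along which they close (so a half turn about z gives the same grasp; the last joint's range is limited). The gripper opens to 87 mm and grips with 3 to 60 N. Pads are 19 mm wide; open, the fingers measure 117 mm over their backs; the gripper's body (75 mm by 190 mm) begins 51 mm behind the grasp point.
Start: joints at [1.113, 0.527, 1.433, -0, 1.181, -0.178], TCP at [0.172, 0.601, 0.231] pointing down, gripper open.
Joint ranges: [-3.08, 3.08], [-0.75, 2.2], [0.22, 2.44], [-1.43, 4.57], [0, 2.65], [-2.85, 2.85]. Speed limits (rad/s): [2.79, 2.79, 3.14, 3.14, 3.14, 3.14].

### API

Orientations are given as a rotation vector (axis times angle).
In Python, from rig import arm gives the robot as it stands.
- The arm moves only by the tool move_arm, never from a script. Its argument "series" is a list of rows, each a list of 3 entries, a list of its own where there are three numbers: the shift along the tool's x, y, z in units of 30 mm (1.0 is 30 mm), then the turn about the tool's z in units of 8 degrees (1.0 is 8 degrees), then the closure, from 0 (fully open) to 1 (shut). In form: [[[tx, ty, tz], spin, gripper], ...]. A call has 1 to 8 rows; each row shifts and turns the commanded pose from where the row before left it, along the tool's axes as they then stand; what a row does not reach is not made up. A row lasts 1/10 s, in which the tool goes at most 50 mm and 8.59 degrees, less where a joint would pass 70% of its speed; a pose out of reach is approached as far as the arm can. A call is refused whole if a number of a shift passes 1 or a number of a turn 1, either way. A call with a gripper value outside its range is refused whole. The fingers move at their own pace and stop on an object; "grip_force" is the grip in N (left out, the last holds). Time passes only in rows, so rows that do not move let the fingers close. It gives the time, the measured TCP pose, the force, the opening and the grip force at its end, in the units of the state.
- arm.get_state(): the state, without advancing time (a new reading comes with each control period).
- arm.grab_frame(name): name is "scene" or "top" or "wrist"; returns a dict with "color" (420x560x3 uint8, red, green, blue), "depth" (420x560 float32, m along the optical axis (not along the pixel's ray), 0 where there is no reading), "vfov" (degrees; the focal length in pixels is half the picture's height over the tangent of half this angle, whatever the lens; pixels are square), "cx", "cy" (the principal point, pixels), "extrinsics" (4x4, takes a point from world to camera coordinates); the wrist camera has in their place "mount" (4x4, takes a point from camera to tool coordinates, whose origin is the TCP and whose axes are the flange's). Camera axes: x right, y down, z forward; pixel columns grow to the right and rows downward; lengths in m; the calibration is good to about 2 mm. A picture is of the moment at which its call begins: read the wrist's pose just before it.
- arm.sign_off(): hands the job in; it is judged then, once.
The state is a dict: "t": time; "joint_positions": joint angles; "qd": joint speeds; "joint_efforts": joint torques, N m; "tcp_pos": TCP position; "ee_rot": TCP orientation; "ft_force": force on the tool from outside, world axes, zero at the start; "ft_torque": the same for the moment, N m; "width": finger opening in m; "grasp_force": force on a finger pad.
Only numpy, scipy, OpenCV 4.12 (cv2) and the standard library are available. Lean on these libraries where they do the work, as an engineer would, in place of code of your own. Each camera call takes 0.05 s, during which the arm holds its last target. There are 200 camera calls.

## Working session

There is one attempt and no reset: what is moved stays moved. The work goes in short steps, Python scripts to look and compute and a tool call to move; the robot and the scene stay as the last step left them, time stands still between calls to the robot, and variables do not carry over. Pictures are saved under pics/ and viewed, at most 10 in all, crops included, and the job is handed in when it is done.

Besides the shell and the picture viewer there is one more tool, called after "Emit:" by a JSON object that holds its "method" and its "body", one argument or row to a line. move_arm: Moves the arm, as the interface text tells. Its arguments: {"type":"object","properties":{"series":{"type":"array"},"grip_force":{"type":"number"}},"required":["series"]}

```bash
mkdir -p pics; ls
cat > h.py <<'E'
import numpy as np, cv2
from rig import arm
from scipy.spatial.transform import Rotation as R
def K(f):
    h=f["color"].shape[0]; fl=h/2/np.tan(np.radians(f["vfov"])/2); return fl,f["cx"],f["cy"]
def cam2world(f,st=None):
    if "extrinsics" in f and f["extrinsics"] is not None: return np.linalg.inv(f["extrinsics"])
    T=np.eye(4);T[:3,:3]=R.from_rotvec(st["ee_rot"]).as_matrix();T[:3,3]=st["tcp_pos"];return T@f["mount"]
def plane(f,T,uv,z):
    fl,cx,cy=K(f);uv=np.atleast_2d(uv).astype(float)
    d=np.c_[(uv[:,0]-cx)/fl,(uv[:,1]-cy)/fl,np.ones(len(uv))]@T[:3,:3].T
    return T[:3,3]+d*((z-T[2,3])/d[:,2])[:,None]
def depthpts(f,T):
    fl,cx,cy=K(f);d=f["depth"];v,u=np.indices(d.shape)
    p=np.stack([(u-cx)/fl*d,(v-cy)/fl*d,d],-1);return p@T[:3,:3].T+T[:3,3]
def proj(f,T,P):
    fl,cx,cy=K(f);p=(np.linalg.inv(T)@np.r_[P,1])[:3];return np.array([p[0]/p[2]*fl+cx,p[1]/p[2]*fl+cy])
def save(n,im): cv2.imwrite("pics/"+n,cv2.cvtColor(im,cv2.COLOR_RGB2BGR))
E
python3 - <<'E'
from h import *
st=arm.get_state();print(st)
f=arm.grab_frame("top");save("top.png",f["color"]);print(f["vfov"],f["cx"],f["cy"],f["extrinsics"],f.keys())
np.savez("top.npz",**f)
f=arm.grab_frame("scene");save("scene.png",f["color"]);np.savez("scene.npz",**f)
E
```

```text
pics
{'t': 0.0, 'joint_positions': array([ 1.11350096e+00,  5.28437333e-01,  1.43390013e+00,  1.89784457e-05,
        1.18139800e+00, -1.78492483e-01]), 'qd': array([ 1.10745056e-03, -2.68106367e-04, -4.42693335e-04, -1.15305212e-03,
       -1.93302623e-05,  1.49591151e-03]), 'joint_efforts': array([-3.00026404e-04, -4.40048110e+01, -1.76588738e+01,  6.30615139e-02,
        5.84399840e-02, -1.90699948e-04]), 'tcp_pos': array([0.17164488, 0.60022601, 0.22959002]), 'ee_rot': array([-0.43644114, -3.11043418,  0.00318795]), 'ft_force': array([0.34569252, 0.30913401, 0.8693916 ]), 'ft_torque': array([ 0.00549412, -0.00338796, -0.00424141]), 'grasp_force': 0.0, 'width': 0.08697672046569356}
51.39484562198812 283.7269051637114 211.78359869331842 [[-0.08547792 -0.99632775 -0.00495399  0.20774359]
 [-0.97619523  0.08474342 -0.19965325  0.46742746]
 [ 0.19933989 -0.01222988 -0.97985409  0.84979382]
 [ 0.          0.          0.          1.        ]] dict_keys(['color', 'depth', 'vfov', 'cx', 'cy', 'extrinsics'])
```

View pics/top.png

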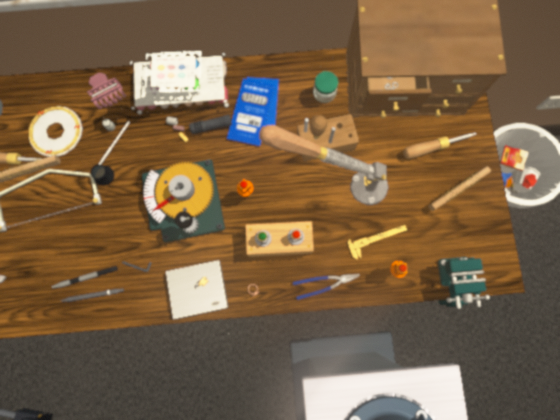

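View pics/scene.png

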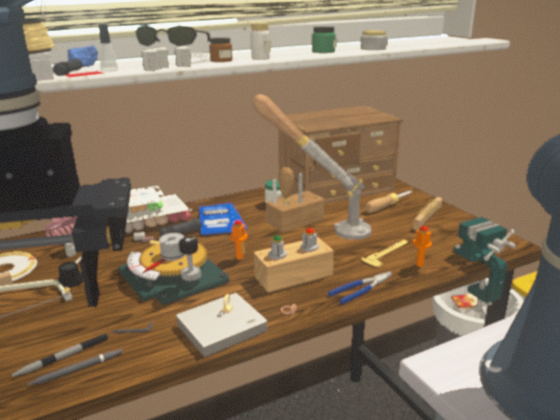

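The top view shows the dividing head at about (182,195), with its knob at (184,218) and arc at (153,195). The rack is at (280,238), with the green arbor at (263,238) and the red one at (296,236). Orange decoys stand at (245,187) and (400,268).

Run:
```python
from h import *
f=dict(np.load("top.npz"));T=np.linalg.inv(f["extrinsics"])
im=f["color"];P=depthpts(f,T)
c=im[150:260,130:330];c=cv2.resize(c,None,fx=4,fy=4,interpolation=cv2.INTER_CUBIC);save("crop.png",c)
hsv=cv2.cvtColor(im,cv2.COLOR_RGB2HSV).astype(int)
roi=np.zeros(im.shape[:2],bool);roi[155:260,135:325]=1
red=((hsv[...,0]<6)|(hsv[...,0]>174))&(hsv[...,1]>170)&(hsv[...,2]>90)&roi
n,l,s,ce=cv2.connectedComponentsWithStats(red.astype(np.uint8))
for i in range(1,n):
  if s[i,4]>6: print("red",ce[i],s[i,4],np.median(P[l==i],0))
def show(n,m):
  p=P[m&roi&(f["depth"]>0)]
  if len(p): print(n,len(p),np.median(p,0),p.min(0),p.max(0))
green=(hsv[...,0]>45)&(hsv[...,0]<80)&(hsv[...,1]>90)&(hsv[...,2]>60);show("green",green)
X,Y,Z=P[...,0],P[...,1],P[...,2]
show("hubtop z.07-.076",(Z>.068)&(Z<.077)); show("knobtop",(Z>.09)&(Z<.11)&(Y>.24))
# rack top
m=(Z>.047)&(Z<.057)&roi&(hsv[...,0]>10)&(hsv[...,0]<28);m[:, :240]=0
cn=max(cv2.findContours(m.astype(np.uint8),0,2)[0],key=cv2.contourArea);b=cv2.boxPoints(cv2.minAreaRect(cn));print("rack",plane(f,T,b,.052))
for n,a in (("hub",(Z>.068)&(Z<.077)),("knob",(Z>.093)&(Z<.108))):
  k,l,s,ce=cv2.connectedComponentsWithStats((a&roi).astype(np.uint8))
  for i in range(1,k):
    if s[i,4]>15: print(n,s[i],ce[i],plane(f,T,ce[i],.072 if n=="hub" else .1))
for v in range(165,235,6): print(v,[int(1000*z) for z in Z[v,140:225:5]])
```

```text
red [243.  184.2] 10 [0.53992705 0.24374994 0.08207244]
red [162.60714286 203.5       ] 28 [0.5243059  0.41661636 0.04057796]
green 26 [0.43120739 0.21307478 0.0895138 ] [0.42667985 0.2074263  0.0864238 ] [0.43662891 0.21735077 0.09137237]
hubtop z.07-.076 403 [0.54667947 0.36829642 0.07164283] [0.41812827 0.13714897 0.06803226] [0.57440118 0.39479407 0.07699324]
knobtop 233 [0.47631231 0.36275508 0.09940164] [0.46107137 0.34725892 0.09027369] [0.49227431 0.38053643 0.10333176]
rack [[0.46389972 0.24765693 0.052     ]
 [0.45907574 0.11271051 0.052     ]
 [0.39870936 0.11566948 0.052     ]
 [0.40351403 0.24878287 0.052     ]]
hub [169 175  23  22 336] [179.57738095 185.53869048] [[0.55095079 0.37275679 0.072     ]]
hub [237 183  14   9  40] [243.975 187.075] [[0.53641035 0.24287927 0.072     ]]
knob [174 211  18  17 224] [182.61607143 218.62946429] [[0.47635187 0.36302536 0.1       ]]
165 [0, 0, 0, -1, 0, -2, 36, 39, 38, 37, 38, 38, 12, 15, 15, 0, 0]
171 [0, 0, 39, 18, 10, 37, 37, 36, 36, 41, 38, 36, 39, 36, 14, 0, 0]
177 [1, 12, 35, 34, 37, 40, 35, 73, 72, 72, 36, 36, 38, 36, 12, 4, 0]
183 [0, 35, 36, 14, 36, 40, 70, 71, 60, 72, 71, 36, 36, 37, 34, 12, 0]
189 [-3, 36, 34, 35, 36, 38, 69, 56, 73, 68, 66, 38, 36, 37, 37, 12, -2]
195 [0, 36, 38, 38, 37, 36, 35, 67, 71, 68, 49, 34, 38, 37, 35, 15, -1]
201 [-1, 36, 35, 14, 37, 39, 40, 36, 34, 35, 36, 36, 39, 39, 34, 15, -1]
207 [0, 0, 35, 40, 39, 35, 36, 40, 39, 39, 34, 36, 37, 16, 15, 10, 14]
213 [-1, -1, 36, 36, 36, 37, 37, 37, 99, 101, 35, 37, 32, 15, 14, 11, 12]
219 [0, 0, 13, 11, 37, 13, 14, 98, 100, 99, 99, 30, 13, 14, 13, 15, 11]
225 [1, -4, 14, 10, 11, 16, 13, 15, 102, 99, 83, 38, 12, 14, 15, 12, 18]
231 [0, 0, -1, -3, 0, 12, 16, 13, 14, 12, 33, 13, 13, 13, 12, 10, 0]
```

View pics/crop.png

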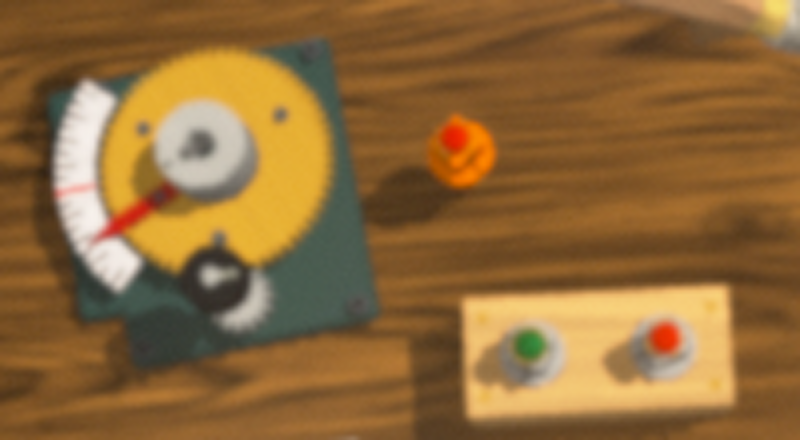

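```bash
cat >> h.py <<'E'
def go(x,y,z,st=None,prev=None):
    "shift in tool units (30mm) from current pose to world point"
    st=st or arm.get_state();M=R.from_rotvec(st["ee_rot"]).as_matrix()
    print("units",np.round(M.T@(np.array([x,y,z])-st["tcp_pos"])/.03,2),"yaw_y",np.round(np.degrees(np.arctan2(M[1,1],M[0,1])),2),"tcp",st["tcp_pos"].round(4),"j6",round(st["joint_positions"][5],2),"t",st["t"])
E
python3 - <<'E'
from h import *
f=dict(np.load("top.npz"));T=np.linalg.inv(f["extrinsics"])
hub=plane(f,T,[179.8,185.9],.072)[0];hub[:2]=[.5510,.3728]
for n,uv,z in (("mark",(148.25,197.25),.037),("tip",(153,210.5),.041),("redtop",(296.25,234.5),.09),("greentop",(262.6,236.2),.09)):
  p=plane(f,T,np.array(uv),z)[0];d=p-hub;print(n,p,np.hypot(*d[:2]),np.degrees(np.arctan2(d[1],d[0])))
d=hub-[.4764,.363,0];print("headx",np.degrees(np.arctan2(d[1],d[0])))
go(.4764,.3630,.2296);go(.4764,.3630,.0845)
E
```

```text
mark [0.54133693 0.44729017 0.037     ] 0.07511431762050892 97.39128703977687
tip [0.51109843 0.4369052  0.041     ] 0.07550902341601767 121.89973903118387
redtop [0.4281126  0.14699052 0.09      ] 0.2570821544401555 -118.55539972161708
greentop [0.43041886 0.21218465 0.09      ] 0.20084098806802128 -126.89719781034147
headx 7.483936748124426
units [-1.194e+01 -4.810e+00  1.000e-02] yaw_y 74.03 tcp [0.1717 0.6003 0.2297] j6 -0.18 t 0.1
units [-11.94  -4.8    4.84] yaw_y 74.03 tcp [0.1717 0.6003 0.2297] j6 -0.18 t 0.1
```

Emit:
{"method": "move_arm", "body": {
  "series": [
    [[-1,-0.4,0],0,0],
    [[-1,-0.4,0],0,0],
    [[-1,-0.4,0],0,0],
    [[-1,-0.4,0],0,0],
    [[-1,-0.4,0],0,0],
    [[-1,-0.4,0],0,0],
    [[-1,-0.4,0],0,0],
    [[-1,-0.4,0],0,0]
  ],
  "grip_force": 25
}}

```text
t: 0.9
tcp_pos: [0.3769, 0.4414, 0.2301]
ee_rot: [-0.436, -3.11, 0.001]
ft_force: [0.6, -0.8, -0.2]
width: 0.0869
grasp_force: 0.0
```

Emit:
{"method": "move_arm", "body": {
  "series": [
    [[-1,-0.4,0],0,0],
    [[-1,-0.4,0],0,0],
    [[-1,-0.4,0],0,0],
    [[-0.95,-0.4,0],0,0],
    [[0,0,0],1,0.2],
    [[0,0,0],1,0.2],
    [[0,0,0],1,0.2],
    [[0,0,0],0,0.2]
  ]
}}

```text
t: 1.7
tcp_pos: [0.4768, 0.3634, 0.23]
ee_rot: [-1.074, -2.952, 0.001]
ft_force: [0.2, 0.6, -0.3]
width: 0.0708
grasp_force: 0.0
```

Run:
```python
from h import *
go(.4764,.3630,.0845)
st=arm.get_state();f=arm.grab_frame("wrist");T=cam2world(f,st);P=depthpts(f,T)
save("w1.png",f["color"]);print(proj(f,T,[.4764,.363,.1]),proj(f,T,[.551,.3728,.072]),st["width"])
m=(P[...,2]>.093)&(P[...,2]<.106)&(f["depth"]>0)
for i in (1,2,3):
  n,l,s,ce=cv2.connectedComponentsWithStats(m.astype(np.uint8))
for i in range(1,n):
  if s[i,4]>100: print(s[i],ce[i],plane(f,T,ce[i],.1))
```

```text
units [-0.   -0.01  4.85] yaw_y 50.02 tcp [0.4768 0.3634 0.23  ] j6 -0.41 t 1.7
[281.76702861 205.16346779] [341.20359642 250.44101025] 0.07084238485594384
[ 263  185   40   40 1221] [282.66257166 204.56019656] [[0.47648114 0.36389246 0.1       ]]
```

View pics/w1.png

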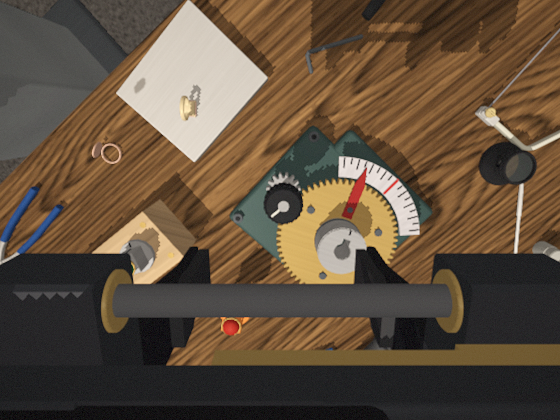

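The wrist view puts the knob at (282,205), matching the prediction. The pointer tip is at (366,168), the mark at (391,187) and the hub at (341,250). I'll descend and grip.

Emit:
{"method": "move_arm", "body": {
  "series": [
    [[0,0,1],0,0.2],
    [[0,0,1],0,0.2],
    [[0,0,1],0,0.2],
    [[0,0,1],0,0.2],
    [[0,0,0.85],0,0.2],
    [[0,0,0],0,0.2],
    [[0,0,0],0,1],
    [[0,0,0],0,1]
  ]
}}

```text
t: 2.55
tcp_pos: [0.478, 0.3644, 0.0865]
ee_rot: [1.072, 2.951, 0.003]
ft_force: [-0.0, 0.1, -0.3]
width: 0.0605
grasp_force: 0.0
```

Emit:
{"method": "move_arm", "body": {
  "series": [
    [[0,0,0],0,1],
    [[0,0,0],0,1],
    [[0,0,0],0,1],
    [[0,0,0],0,1]
  ]
}}

```text
t: 2.95
tcp_pos: [0.4774, 0.3641, 0.0857]
ee_rot: [1.074, 2.951, 0.002]
ft_force: [-1.1, 0.6, 2.4]
width: 0.0313
grasp_force: 25.0
```

```bash
cat >> h.py <<'E'
HUB=np.array([.551,.3728])
def ptr(cam="top"):
    st=arm.get_state();f=arm.grab_frame(cam);T=cam2world(f,st)
    hsv=cv2.cvtColor(f["color"],cv2.COLOR_RGB2HSV).astype(int)
    red=((hsv[...,0]<8)|(hsv[...,0]>172))&(hsv[...,1]>110)&(hsv[...,2]>80)
    v,u=np.nonzero(red);p=plane(f,T,np.c_[u,v],.040)[:,:2]-HUB
    r=np.hypot(*p.T);a=np.degrees(np.arctan2(p[:,1],p[:,0]))
    for lo,hi in ((.028,.045),(.045,.062),(.064,.08),(.08,.086)):
        s=(r>lo)&(r<hi)&(a>40)&(a<150);print(cam,lo,s.sum(),np.round(np.sort(a[s])[::max(1,s.sum()//8)],1),round(np.median(a[s]),1) if s.any() else "")
    return f
E
python3 - <<'E'
from h import *
st=arm.get_state();print(st["tcp_pos"],st["width"],st["grasp_force"],st["ft_force"],st["t"])
f=ptr("top");ptr("wrist")
E
```

```text
[0.4774315  0.36406664 0.08566383] 0.03126239380976609 25.00065787229687 [-1.06594856  0.6437633   2.44823438] 2.95
top 0.028 0 [] 
top 0.045 0 [] 
top 0.064 0 [] 
top 0.08 0 [] 
wrist 0.028 8 [122.1 122.8 123.6 124.3 124.6 125.1 125.4 126.1] 124.5
wrist 0.045 460 [113.2 115.8 117.2 118.6 119.9 121.3 122.7 124.  125.7] 120.0
wrist 0.064 270 [ 96.2  96.9  97.6 117.8 119.  119.9 120.6 121.4 123. ] 119.2
wrist 0.08 28 [96.4 96.6 96.8 96.9 97.2 97.3 97.5 97.6 97.8 98.2] 97.2
```

Emit:
{"method": "move_arm", "body": {
  "series": [
    [[0,0,0],-1,1],
    [[0,0,0],-1,1],
    [[0,0,0],-1,1],
    [[0,0,0],-1,1],
    [[0,0,0],-1,1],
    [[0,0,0],-1,1],
    [[0,0,0],-1,1],
    [[0,0,0],-1,1]
  ],
  "grip_force": 35
}}

```text
t: 3.85
tcp_pos: [0.4773, 0.3637, 0.0857]
ee_rot: [-0.662, 3.07, -0.0]
ft_force: [0.1, -0.8, 4.4]
width: 0.0314
grasp_force: 35.0
```

Emit:
{"method": "move_arm", "body": {
  "series": [
    [[0,0,0],-1,1],
    [[0,0,0],-1,1],
    [[0,0,0],0,1],
    [[0,0,0],0,1]
  ]
}}

```text
t: 4.25
tcp_pos: [0.4773, 0.3636, 0.0856]
ee_rot: [-1.071, 2.953, -0.001]
ft_force: [-0.6, -2.2, 6.1]
width: 0.0308
grasp_force: 35.0
```

Run:
```python
from h import *
go(.4764,.3635,.0845);f=ptr("wrist")
f=ptr("scene");ptr("top")
```

```text
units [0.03 0.02 0.04] yaw_y 129.88 tcp [0.4773 0.3636 0.0856] j6 -1.8 t 4.25
wrist 0.028 25 [103.8 105.4 106.3 106.9 107.3 107.8 108.2 108.6 109.5] 107.3
wrist 0.045 0 [] 
wrist 0.064 0 [] 
wrist 0.08 0 [] 
scene 0.028 18 [ 96.2  97.3  98.2  99.8 101.6 103.2 104.5 106.1 107.2] 102.2
scene 0.045 18 [ 97.2  98.5  98.9  99.9 101.1 101.3 102.3 103.3 104. ] 101.2
scene 0.064 6 [ 99.  100.  101.  102.  103.  104.1] 101.5
scene 0.08 0 [] 
top 0.028 0 [] 
top 0.045 0 [] 
top 0.064 0 [] 
top 0.08 0 []
```

Emit:
{"method": "move_arm", "body": {
  "series": [
    [[0,0,0],-0.8,1],
    [[0,0,0],-0.8,1],
    [[0,0,0],0,1],
    [[0,0,0],0,1],
    [[0,0,0],0,0.2],
    [[0,0,0],0,0.2],
    [[0,0,0],0,0.2]
  ]
}}

```text
t: 5.1
tcp_pos: [0.4766, 0.3637, 0.0845]
ee_rot: [1.395, -2.814, -0.0]
ft_force: [-0.0, -0.1, -0.1]
width: 0.0479
grasp_force: 0.0
```

Emit:
{"method": "move_arm", "body": {
  "series": [
    [[0,0,-1],0,0.2],
    [[0,0,-1],0,0.2],
    [[0,0,-1],0,0.2],
    [[0,0,-1],0,0.2],
    [[0,0,-1],0,0.2],
    [[0,0,0],1,0.2],
    [[0,0,0],1,0.2],
    [[0,0,0],1,0.2]
  ]
}}

```text
t: 5.9
tcp_pos: [0.4766, 0.3638, 0.2351]
ee_rot: [0.772, -3.045, -0.0]
ft_force: [0.3, 0.4, -1.3]
width: 0.0698
grasp_force: 0.0
```

Emit:
{"method": "move_arm", "body": {
  "series": [
    [[0,0,0],1,0.2],
    [[0,0,0],1,0.2],
    [[0,0,0],1,0.2],
    [[0,0,0],1,0.2],
    [[0,0,0],1,0.2],
    [[0,0,0],0,0.2],
    [[0,0,0],0,0.2]
  ]
}}

```text
t: 6.6
tcp_pos: [0.4767, 0.3638, 0.2347]
ee_rot: [-0.302, -3.126, 0.0]
ft_force: [-0.3, -0.1, 0.2]
width: 0.0697
grasp_force: 0.0
```

Run:
```python
from h import *
go(.428,.147,.25);f=ptr("wrist");save("w2.png",f["color"]);np.savez("w2.npz",**f,st=np.r_[arm.get_state()["tcp_pos"],arm.get_state()["ee_rot"]])
```

```text
units [ 0.21 -7.4  -0.51] yaw_y 78.98 tcp [0.4767 0.3638 0.2347] j6 -0.91 t 6.6
wrist 0.028 132 [ 85.5  89.7  91.9  94.3  96.6  98.7 100.6 102.3 104.3] 96.9
wrist 0.045 153 [ 90.1  92.7  94.   95.5  96.8  98.2  99.5 100.8 102.5] 96.8
wrist 0.064 61 [93.7 95.3 95.9 96.5 96.8 97.3 97.6 98.1 99. ] 96.9
wrist 0.08 9 [96.3 96.5 96.6 96.8 97.  97.1 97.2 97.3 97.5] 97.0
```

View pics/w2.png

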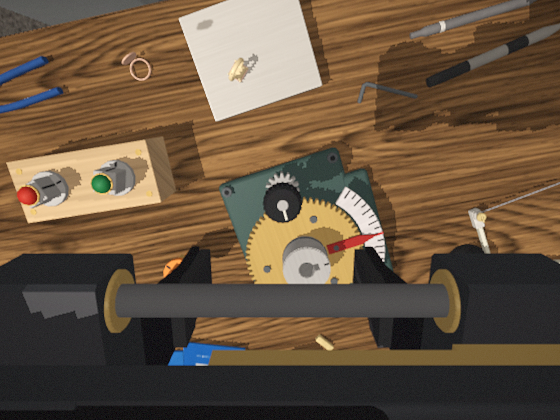

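The pointer (96.9°) now agrees with the mark (97.0°). The rack is at left, with the red arbor at (35,192). Next I'll go above the red arbor.

Emit:
{"method": "move_arm", "body": {
  "series": [
    [[0.03,-0.92,0],0,0.2],
    [[0.03,-0.92,0],0,0.2],
    [[0.03,-0.92,0],0,0.2],
    [[0.03,-0.92,0],0,0.2],
    [[0.03,-0.92,0],0,0.2],
    [[0.03,-0.92,0],0,0.2],
    [[0.03,-0.92,0],0,0.2],
    [[0,-0.92,0],0,0.2]
  ]
}}

```text
t: 7.45
tcp_pos: [0.4276, 0.1474, 0.2351]
ee_rot: [0.303, 3.127, 0.0]
ft_force: [0.2, 0.4, -0.4]
width: 0.0694
grasp_force: 0.0
```

Emit:
{"method": "move_arm", "body": {
  "series": [
    [[0,0,0],0,0.2],
    [[0,0,0],0,0.2]
  ]
}}

```text
t: 7.65
tcp_pos: [0.4283, 0.1482, 0.2353]
ee_rot: [0.307, 3.126, 0.001]
ft_force: [-1.2, 0.7, -0.3]
width: 0.0696
grasp_force: 0.0
```

Run:
```python
from h import *
go(.428,.147,.235);st=arm.get_state();f=arm.grab_frame("wrist");T=cam2world(f,st);P=depthpts(f,T)
np.savez("w3.npz",**f,T=T)
u,v=proj(f,T,[.428,.147,.08]).astype(int);print(u,v)
u0,v0=max(0,u-50),max(0,v-45)
c=f["color"][v0:v0+90,u0:u0+100];save("w3.png",cv2.resize(c,None,fx=6,fy=6,interpolation=cv2.INTER_CUBIC));print(u0,v0)
hsv=cv2.cvtColor(f["color"],cv2.COLOR_RGB2HSV).astype(int)
red=((hsv[...,0]<8)|(hsv[...,0]>172))&(hsv[...,1]>150)&(hsv[...,2]>90)
m=np.zeros_like(red);m[v0:v0+90,u0:u0+100]=1
vv,uu=np.nonzero(red&m);print("stone",len(uu),plane(f,T,[uu.mean(),vv.mean()],.09),np.median(P[red&m],0))
c=((P[...,2]>.053)&(P[...,2]<.063)&m&(hsv[...,1]<90)).astype(np.uint8)
cn=max(cv2.findContours(c,0,2)[0],key=cv2.contourArea);(e,r),ax=cv2.minEnclosingCircle(cv2.convexHull(cn)),0
print("collar",plane(f,T,e,.058),r,"fit",cv2.fitEllipse(cv2.convexHull(cn)),plane(f,T,cv2.fitEllipse(cv2.convexHull(cn))[0],.058))
```

```text
units [ 0.   -0.04  0.01] yaw_y 78.79 tcp [0.4283 0.1482 0.2353] j6 -1.29 t 7.65
280 198
230 153
stone 241 [[0.42924795 0.14771722 0.09      ]] [0.42909898 0.14772487 0.09039638]
collar [[0.4497556  0.15184085 0.058     ]] 39.11309051513672 fit ((294.966796875, 200.06228637695312), (51.65763854980469, 100.03919982910156), 72.95796203613281) [[0.43766756 0.15895749 0.058     ]]
```

View pics/w3.png

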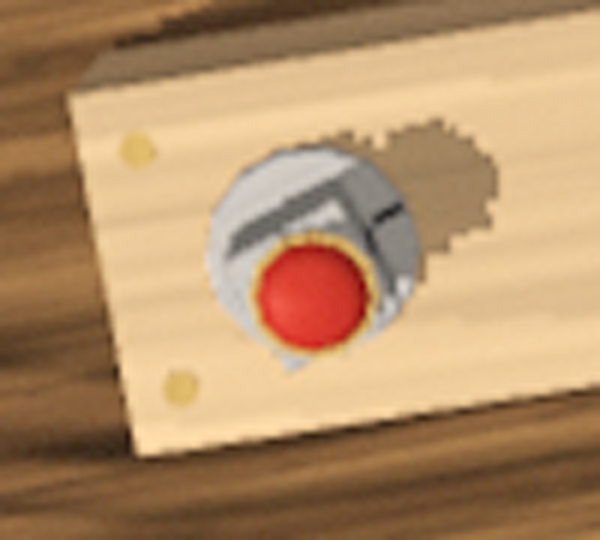

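The crop shows the red stone at (312,295) and the collar centred at about (315,253). The black key line on the collar runs from (372,222) to (402,206). One edge of the square head runs from (230,250) to (340,190).

Run:
```python
from h import *
d=dict(np.load("w3.npz"));T=d["T"]
g=lambda x,y,z:plane(d,T,[230+(x-3)/6,153+(y-3)/6],z)[0]
ang=lambda a,b:np.degrees(np.arctan2(*(b-a)[1::-1]))
c=g(315,253,.058);print("collar",c);a,b=g(372,222,.058),g(402,206,.058)
print("line",ang(a,b),"center->line",ang(c,(a+b)/2),"stone ctr",ang(np.array([.4292,.1477,0]),(a+b)/2),"edge",ang(g(230,254,.058),g(340,194,.058)),"edge2",ang(g(340,190,.07),g(400,290,.07)), "dist",np.linalg.norm(c-(a+b)/2))
b1,b2=g(68,93,.052),g(133,457,.052);print("rack short edge",ang(b1,b2),np.linalg.norm(b1-b2))
c=d["color"][153:243,230:330]
im=cv2.cvtColor(c,cv2.COLOR_RGB2GRAY).astype(int)
for r in range(30,42): print(153+r,im[r,55:72])
```

```text
collar [0.43008607 0.14785584 0.058     ]
line 107.38933105673766 center->line 107.76652000492062 stone ctr 103.7968899469479 edge 107.79563975870013 edge2 19.448943927381606 dist 0.012966857324741345
rack short edge -2.8715708860024627 0.06109797030424455
183 [103 110 127 136 137 136 135 136 135 127 124 131 133 135 138 136 137]
184 [107 106 119 133 137 136 135 137 139 133 125 128 136 137 137 138 137]
185 [107 105 110 123 135 138 134 135 137 134 133 123 126 133 136 137 137]
186 [153 128 103 108 130 138 135 137 135 136 123 106 121 134 138 138 137]
187 [198 164 112 100 122 133 137 136 125 108  77  55 108 135 139 137 135]
188 [206 192 142 105 110 129 128 112  78  37  47  92 113 125 135 136 138]
189 [175 178 148 110 103 113 124  73  47  92 110 132 137 129 133 135 139]
190 [129 130 130 120 109  95 108  98 105 133 137 137 135 132 135 140 137]
191 [130 128 134 129 114  91  66 111 134 136 132 136 134 130 134 138 141]
192 [164 157 146 132 124 104  51 110 135 134 136 136 134 136 130 139 142]
193 [159 166 173 160 139 119  67  85 128 136 135 135 136 138 132 137 141]
194 [ 82 122 164 181 164 137  82  72 119 135 137 135 134 133 126 133 135]
```

Emit:
{"method": "move_arm", "body": {
  "series": [
    [[0,0,0],-0.9,0.45],
    [[0,0,0],-0.9,0.45],
    [[0,0,0],-0.9,0.45],
    [[0,0,0],-0.9,0.45],
    [[0,0,1],0,0.45],
    [[0,0,1],0,0.45],
    [[0,0,0.5],0,0.45],
    [[0,0,0],0,0.45]
  ]
}}

```text
t: 8.5
tcp_pos: [0.4268, 0.1492, 0.1582]
ee_rot: [0.484, -3.099, -0.001]
ft_force: [-1.1, -0.0, 0.6]
width: 0.0482
grasp_force: 0.0
```

Run:
```python
from h import *
go(.4297,.1478,.069);st=arm.get_state();print(st["width"]);f=arm.grab_frame("wrist");T=cam2world(f,st);P=depthpts(f,T)
hsv=cv2.cvtColor(f["color"],cv2.COLOR_RGB2HSV).astype(int)
red=((hsv[...,0]<8)|(hsv[...,0]>172))&(hsv[...,1]>150)&(hsv[...,2]>90)
vv,uu=np.nonzero(red);print("stone",len(uu),plane(f,T,[np.median(uu),np.median(vv)],.09),np.median(P[red],0))
```

```text
units [-0.09 -0.08  2.97] yaw_y 107.73 tcp [0.4268 0.1492 0.1582] j6 -1.79 t 8.5
0.04815091735204427
stone 570 [[0.42795886 0.14501481 0.09      ]] [0.42685122 0.14517029 0.08981657]
```

Emit:
{"method": "move_arm", "body": {
  "series": [
    [[-0.07,-0.1,0],0,0.45],
    [[0,0,1],0,0.45],
    [[0,0,1],0,0.45],
    [[0,0,0.6],0,0.45],
    [[0,0,0.35],0,0.45],
    [[0,0,0],0,0.45],
    [[0,0,0],0,1],
    [[0,0,0],0,1]
  ],
  "grip_force": 25
}}

```text
t: 9.35
tcp_pos: [0.4319, 0.1463, 0.0726]
ee_rot: [-0.481, 3.102, -0.0]
ft_force: [-0.5, 0.4, 1.3]
width: 0.039
grasp_force: 0.0
```

Emit:
{"method": "move_arm", "body": {
  "series": [
    [[0,0,0],0,1],
    [[0,0,0],0,1],
    [[0,0,0],0,1]
  ],
  "grip_force": 45
}}

```text
t: 9.65
tcp_pos: [0.4312, 0.1463, 0.0721]
ee_rot: [-0.481, 3.103, 0.0]
ft_force: [-0.1, 0.8, 4.3]
width: 0.0195
grasp_force: 45.0
```

Run:
```python
from h import *
go(.4297,.1478,.069);st=arm.get_state();print(st["width"],st["grasp_force"],st["ft_force"])
```

```text
units [0.03 0.06 0.1 ] yaw_y 107.61 tcp [0.4312 0.1463 0.0721] j6 -1.8 t 9.65
0.0194530150703265 45.002025961875916 [-0.08478172  0.79551692  4.32396527]
```

Emit:
{"method": "move_arm", "body": {
  "series": [
    [[0,0,-0.5],0,1],
    [[0,0,-0.8],0,1],
    [[0,0,-0.9],0,1],
    [[0,0,-0.9],0,1],
    [[0,0,-0.9],0,1],
    [[0,0,0],0,1]
  ]
}}

```text
t: 10.25
tcp_pos: [0.433, 0.1463, 0.1944]
ee_rot: [-0.481, 3.097, -0.001]
ft_force: [0.9, -0.4, -2.1]
width: 0.0199
grasp_force: 45.0
```

Emit:
{"method": "move_arm", "body": {
  "series": [
    [[-0.29,0.9,0],0,1],
    [[-0.29,0.9,0],0,1],
    [[-0.29,0.9,0],0,1],
    [[-0.29,0.9,0],0,1],
    [[-0.29,0.9,0],0,1],
    [[-0.29,0.9,0],0,1],
    [[-0.29,0.9,0],0,1],
    [[-0.29,0.9,0],0,1]
  ]
}}

```text
t: 11.05
tcp_pos: [0.4307, 0.3736, 0.1897]
ee_rot: [0.481, -3.101, 0.002]
ft_force: [0.9, -0.3, -1.7]
width: 0.0193
grasp_force: 45.0
```

Emit:
{"method": "move_arm", "body": {
  "series": [
    [[0,0,0],0.65,1],
    [[0,0,0],0.65,1],
    [[0,0,0],0,1],
    [[0,0,0],0,1]
  ]
}}

```text
t: 11.45
tcp_pos: [0.4312, 0.3726, 0.1903]
ee_rot: [0.201, -3.133, 0.002]
ft_force: [0.1, 0.3, -1.4]
width: 0.0197
grasp_force: 45.0
```

Run:
```python
from h import *
go(.551,.3728,.19);st=arm.get_state();print(st["width"],st["grasp_force"],st["ft_force"])
f=ptr("wrist");T=cam2world(f,st);P=depthpts(f,T);np.savez("w4.npz",**f,T=T);print(proj(f,T,[.551,.3728,.072]))
save("w4.png",f["color"])
```

```text
units [-3.96 -0.5   0.  ] yaw_y 97.33 tcp [0.4312 0.3726 0.1903] j6 -1.18 t 11.45
0.019658318517286232 44.998204708099365 [ 0.05557072  0.25520357 -1.41689222]
wrist 0.028 76 [ 86.5  88.8  90.8  93.2  97.4  99.   99.6 101.5 103.3] 97.4
wrist 0.045 3 [149.1 149.9 150. ] 149.9
wrist 0.064 0 [] 
wrist 0.08 0 [] 
[265.02915199 340.20963342]
```

View pics/w4.png

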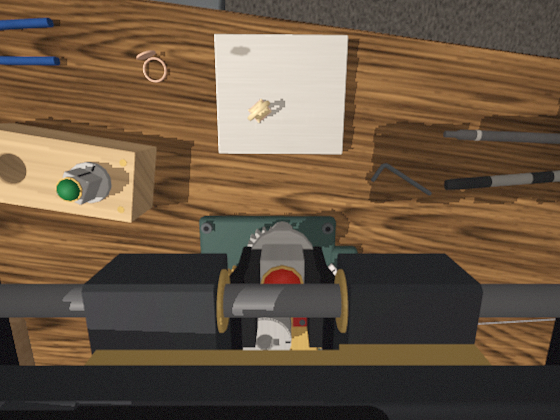

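The arbor hangs in the jaws with its stone at (282,283), its hole in the rack is empty, and the green arbor still stands at (68,188). The hub bore shows at about (265,341). Before inserting I'll refine the bore and shaft positions using a montage.

Run:
```python
from h import *
st=arm.get_state();s=arm.grab_frame("scene");T=cam2world(s);np.savez("s5.npz",**s);t=st["tcp_pos"]
def crop(im,u,v,w=33,h=25,k=12): return cv2.resize(im[int(v)-h:int(v)+h,int(u)-w:int(u)+w],(396,300),interpolation=cv2.INTER_CUBIC)
w1=cv2.cvtColor(cv2.imread("pics/w1.png"),cv2.COLOR_BGR2RGB);w2=np.load("w2.npz")["color"];w4=np.load("w4.npz")["color"]
p=proj(s,T,[t[0],t[1],t[2]-.045]);print("scene ctr",p.astype(int),"tip pred",proj(s,T,[t[0],t[1],t[2]-.065]))
save("m.png",np.vstack([np.hstack([crop(w1,341,245),crop(w2,306,265)]),np.hstack([crop(w4,275,310,66,50),crop(s["color"],*p)])]))
d=dict(np.load("w2.npz"));S=dict(tcp_pos=d["st"][:3],ee_rot=d["st"][3:]);del d["st"];T2=cam2world(d,S);print("w2 hub pred",proj(d,T2,[.551,.3728,.072]),"knob",proj(d,T2,[.4764,.3635,.1]))
```

```text
scene ctr [188 226] tip pred [189.85592074 237.99706354]
w2 hub pred [306.26604602 268.48278321] knob [281.83107109 203.56432571]
```

View pics/m.png

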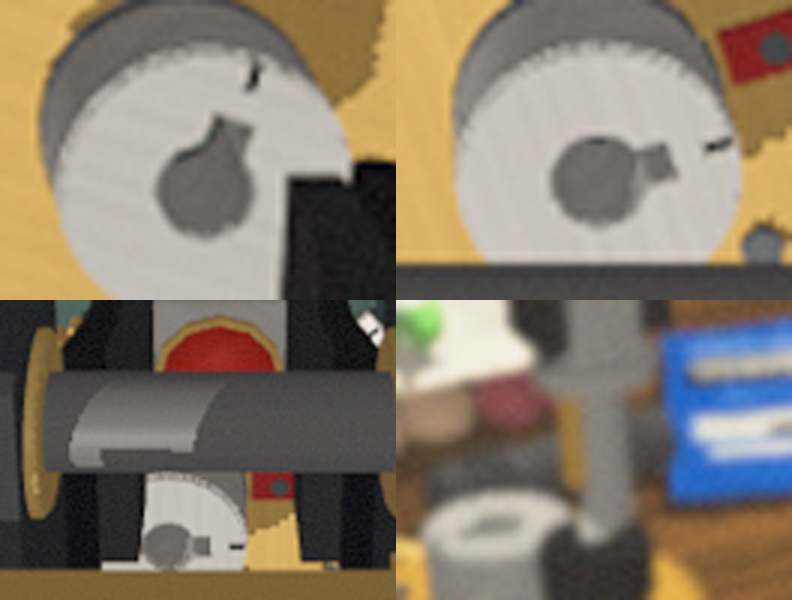

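Run:
```python
from h import *
d4=dict(np.load("w4.npz"));T4=d4["T"]
d2=dict(np.load("w2.npz"));T2=cam2world(d2,dict(tcp_pos=d2["st"][:3],ee_rot=d2["st"][3:]))
T1=cam2world(d2,dict(tcp_pos=np.array([.4768,.3634,.23]),ee_rot=np.array([-1.074,-2.952,.001])))
print("bore w1,w2,w4",plane(d2,T1,[341.67,251.17],.072)[0],plane(d2,T2,[306,269.8],.072)[0],plane(d4,T4,[264.5,341.8],.072)[0])
s=dict(np.load("s5.npz"));T=np.linalg.inv(s["extrinsics"]);st=arm.get_state();t=st["tcp_pos"]
print("scene hub pred",proj(s,T,[.551,.3728,.072]),"obs 171.5 238")
for z in (-.017,-.03,-.05): print(z,proj(s,T,t+[0,0,z]),proj(s,T,t+[-.01,0,z])-proj(s,T,t+[0,0,z]),proj(s,T,t+[0,.01,z])-proj(s,T,t+[0,0,z]))
# stone: cup radius in w3
d3=dict(np.load("w3.npz"));a=plane(d3,d3["T"],[[230+250/6,153+295/6],[230+375/6,153+295/6]],.088);r=np.linalg.norm(a[0]-a[1])/2;print("cup r",r)
z=t[2]+.016;print("cup top edge pt",plane(d4,T4,[281.8,265.5],z)[0],"tcp",t,"stone axis px if centred",proj(d4,T4,[t[0],t[1],z]))
M=R.from_rotvec(st["ee_rot"]).as_matrix();print("edge in tool",M.T@(plane(d4,T4,[281.8,265.5],z)[0]-t),M[:,2])
```

```text
bore w1,w2,w4 [0.55190321 0.37286677 0.072     ] [0.55230633 0.37230826 0.072     ] [0.55265663 0.37252269 0.072     ]
scene hub pred [171.55221489 238.22161403] obs 171.5 238
-0.017 [187.27865115 210.85604471] [2.00243082 2.25338082] [-6.07524622  1.23271947]
-0.03 [187.96629178 218.27750612] [1.99615037 2.31128891] [-6.03255905  1.26175284]
-0.05 [189.0071019  229.51060064] [1.98648035 2.39713854] [-5.96803756  1.30478311]
cup r 0.009054128339427968
cup top edge pt [0.41969098 0.37114368 0.20691801] tcp [0.43159242 0.37263328 0.19091801] stone axis px if centred [281.72539019 291.41981175]
edge in tool [ 1.20121075e-02  2.13911217e-05 -1.59866197e-02] [-1.04105293e-03 -6.56633860e-04 -9.99999243e-01]
```

Emit:
{"method": "move_arm", "body": {
  "series": [
    [[-0.81,-0.1,0],0,1],
    [[-0.81,-0.1,0],0,1],
    [[-0.81,-0.1,0],0,1],
    [[-0.81,-0.1,0],0,1],
    [[-0.83,-0.1,0],0,1],
    [[0,0,0.4],0,1],
    [[0,0,0.4],0,1],
    [[0,0,0],0,1]
  ]
}}

```text
t: 12.35
tcp_pos: [0.5519, 0.3724, 0.1644]
ee_rot: [0.198, -3.128, 0.004]
ft_force: [-1.0, 0.4, -2.7]
width: 0.0196
grasp_force: 45.0
```

Emit:
{"method": "move_arm", "body": {
  "series": [
    [[0,0,0],0,1]
  ]
}}

```text
t: 12.45
tcp_pos: [0.5533, 0.3733, 0.1666]
ee_rot: [0.199, -3.132, 0.001]
ft_force: [0.1, -0.0, -2.6]
width: 0.0196
grasp_force: 45.0
```

Run:
```python
from h import *
go(.5546,.3728,.137);st=arm.get_state();print(st["ft_force"])
s=arm.grab_frame("scene");T=cam2world(s);t=st["tcp_pos"]
u,v=proj(s,T,[.5523,.3725,.085]).astype(int);print(u,v,"tip pred",proj(s,T,[.5523,.3725,t[2]-.065]),"mouth",proj(s,T,[.5523,.3725,.072]))
save("s6.png",cv2.resize(s["color"][v-35:v+35,u-45:u+45],None,fx=8,fy=8,interpolation=cv2.INTER_CUBIC))
```

```text
units [-0.04 -0.02  0.99] yaw_y 97.27 tcp [0.5533 0.3733 0.1666] j6 -1.27 t 12.45
[ 0.14238639 -0.02272279 -2.60670715]
170 231 tip pred [169.94090205 223.53454404] mouth [171.50586132 237.90867339]
```

View pics/s6.png

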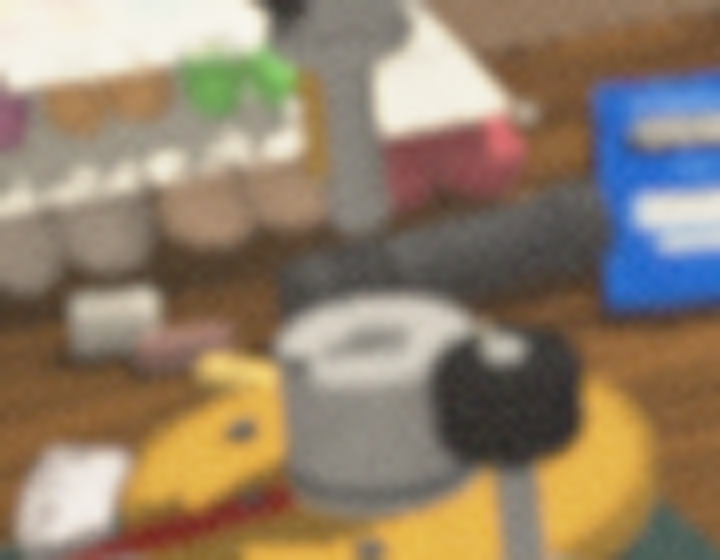

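The shaft tip at (360,230) lines up with the hub mouth at (375,338) as predicted, to within about 1 mm. I'll lower it slowly.

Emit:
{"method": "move_arm", "body": {
  "series": [
    [[-0.02,-0.02,0.4],0,1],
    [[0,0,0.4],0,1],
    [[0,0,0.2],0,1],
    [[0,0,0.1],0,1],
    [[0,0,0.1],0,1],
    [[0,0,0],0,1]
  ]
}}

```text
t: 13.1
tcp_pos: [0.5542, 0.3729, 0.1307]
ee_rot: [0.198, -3.132, 0.001]
ft_force: [-3.1, 0.9, -2.4]
width: 0.02
grasp_force: 45.0
```

Emit:
{"method": "move_arm", "body": {
  "series": [
    [[0,0,0.1],0,1],
    [[0,0,0.1],0,1],
    [[0,0,0],0,1],
    [[0,0,0],0,1]
  ]
}}

```text
t: 13.5
tcp_pos: [0.5543, 0.373, 0.1251]
ee_rot: [0.198, -3.133, 0.0]
ft_force: [-5.1, 0.6, -0.5]
width: 0.0194
grasp_force: 45.0
```

Run:
```python
from h import *
go(.5546,.3728,.1216);st=arm.get_state();print(st["ft_force"],st["ft_torque"])
```

```text
units [-0.01 -0.01  0.12] yaw_y 97.22 tcp [0.5543 0.373  0.1251] j6 -1.27 t 13.5
[-5.12717743  0.59206327 -0.54411045] [ 0.21004586  1.21650457 -0.08464046]
```

Emit:
{"method": "move_arm", "body": {
  "series": [
    [[0.04,0,0],0,1],
    [[0,0,0.1],0,1],
    [[0,0,0.1],0,1],
    [[0,0,0],0,1],
    [[0,0,0],0,1]
  ]
}}

```text
t: 14.0
tcp_pos: [0.554, 0.3729, 0.1193]
ee_rot: [0.198, -3.135, 0.0]
ft_force: [-5.2, 1.4, -1.1]
width: 0.0195
grasp_force: 45.0
```

Run:
```python
from h import *
go(.5546,.3728,.1216);st=arm.get_state();print(st["ft_force"],st["ft_torque"])
```

```text
units [-0.02 -0.01 -0.08] yaw_y 97.23 tcp [0.554  0.3729 0.1193] j6 -1.27 t 14.0
[-5.16874272  1.35520503 -1.09137404] [ 0.26490726  1.11660518 -0.03685746]
```

Emit:
{"method": "move_arm", "body": {
  "series": [
    [[0.04,0,0.1],0,1],
    [[0,0,0.15],0,1],
    [[0,0,0.15],0,1],
    [[0,0,0],0,1],
    [[0,0,0],0,1]
  ]
}}

```text
t: 14.5
tcp_pos: [0.5535, 0.3727, 0.1068]
ee_rot: [-0.198, 3.135, 0.0]
ft_force: [-2.6, 1.4, -3.8]
width: 0.0195
grasp_force: 45.0
```

Run:
```python
from h import *
go(.5546,.3728,.092);st=arm.get_state();print(st["ft_force"],st["ft_torque"])
```

```text
units [-0.04 -0.    0.49] yaw_y 97.22 tcp [0.5535 0.3727 0.1068] j6 -1.27 t 14.5
[-2.55236813  1.43036289 -3.78224418] [0.25274754 0.51940448 0.04651913]
```

The key is in the keyway at about 30 mm depth. I'll press on to home.

Emit:
{"method": "move_arm", "body": {
  "series": [
    [[0.04,0,0.15],0,1],
    [[0,0,0.15],0,1],
    [[0,0,0.1],0,1],
    [[0,0,0.1],0,1],
    [[0,0,0],0,1],
    [[0,0,0],0,1]
  ]
}}

```text
t: 15.1
tcp_pos: [0.5533, 0.3728, 0.0935]
ee_rot: [-0.198, 3.132, 0.001]
ft_force: [-0.2, 0.5, 4.5]
width: 0.0199
grasp_force: 45.0
```

Run:
```python
from h import *
go(.5546,.3728,.092);st=arm.get_state();print(st["ft_force"],st["ft_torque"])
```

```text
units [-0.04 -0.01  0.05] yaw_y 97.23 tcp [0.5533 0.3728 0.0935] j6 -1.27 t 15.1
[-0.15986213  0.47565935  4.51946994] [ 0.05506686  0.2360383  -0.02807081]
```

Emit:
{"method": "move_arm", "body": {
  "series": [
    [[0,0,0.05],0,1],
    [[0,0,0.05],0,1],
    [[0,0,0],0,1],
    [[0,0,0],0,1]
  ]
}}

```text
t: 15.5
tcp_pos: [0.5534, 0.3729, 0.0921]
ee_rot: [-0.198, 3.132, 0.001]
ft_force: [-2.3, -1.7, 11.7]
width: 0.0195
grasp_force: 45.0
```

Emit:
{"method": "move_arm", "body": {
  "series": [
    [[0,0,0.05],0,1],
    [[0,0,0.05],0,1],
    [[0,0,0],0,1],
    [[0,0,0],0,1]
  ]
}}

```text
t: 15.9
tcp_pos: [0.5534, 0.3729, 0.092]
ee_rot: [-0.199, 3.131, 0.001]
ft_force: [-6.2, -3.2, 25.3]
width: 0.0199
grasp_force: 45.0
```

Emit:
{"method": "move_arm", "body": {
  "series": [
    [[0,0,0],0,1],
    [[0,0,0],0,1],
    [[0,0,0],0,1],
    [[0,0,0],0,1],
    [[0,0,0],0,1]
  ]
}}

```text
t: 16.4
tcp_pos: [0.5534, 0.3729, 0.092]
ee_rot: [-0.198, 3.131, 0.001]
ft_force: [-6.7, -3.3, 25.1]
width: 0.0195
grasp_force: 45.0
```

Run:
```python
from h import *
go(.5546,.3728,.092);st=arm.get_state();print(st["ft_force"],st["ft_torque"])
s=ptr("scene");a=cv2.resize(s["color"][196:266,125:215],(400,311),interpolation=cv2.INTER_CUBIC)
w=ptr("wrist")["color"];save("fin.png",np.hstack([a,cv2.resize(w[150:400,120:440],(398,311))]))
```

```text
units [-0.04 -0.01  0.  ] yaw_y 97.25 tcp [0.5534 0.3729 0.092 ] j6 -1.27 t 16.4
[-6.66920952 -3.25762049 25.08244313] [-0.59794661  1.28682785 -0.00770528]
scene 0.028 17 [ 92.   95.4  96.8  97.9  99.5  99.8 101.6 103.2 106.1] 99.5
scene 0.045 21 [ 93.8  94.9  95.5  96.5  97.6  98.5  98.9  99.9 101.1 101.3 102.5] 98.5
scene 0.064 12 [ 95.   95.9  96.3  97.2  97.4  98.1  98.3  99.   99.1  99.2 100.  100. ] 98.2
scene 0.08 0 [] 
wrist 0.028 391 [ 85.1  89.5  91.6  94.2  96.3  99.  100.9 102.7 105. ] 97.1
wrist 0.045 450 [ 90.5  92.7  94.1  95.5  97.2  98.4  99.6 100.9 102.8] 97.2
wrist 0.064 184 [93.1 95.  96.1 96.3 96.7 97.2 97.7 98.3] 96.7
wrist 0.08 26 [96.3 96.3 96.7 96.7 96.7 97.2 97.2 97.6 97.6] 97.0
```

View pics/fin.png

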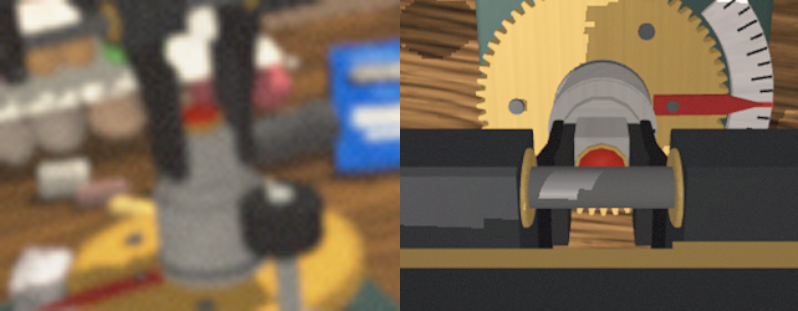

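The collar sits flush on the hub at (200,185) in the left picture. The pointer tip is on the red mark at (770,104) in the right one. The fingers still hold the head, so I'm handing in.

```bash
python3 -c "
from rig import arm
print(arm.sign_off())"
```

```text
the job is handed in; nothing more can be done
None
```

The job is handed in: the pointer reads within about 0.3° of the red mark, and the red arbor is keyed and pressed home with its collar on the hub face, still gripped and held down with about 25 N (green arbor left in the rack; no verdict was returned).

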